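# Snap the tube head onto the mixer

### The job

Pick up the blue tube head by its orange rib and set it squarely over the black platform of the white tube mixer (either way round), feel it come to rest on the two spring clips, then press it straight down until both clips snap over its ends and it sits fully home. Do not let go: the program finishes with the gripper still on the head, pressing it firmly down onto the platform. Leave the other things on the bench where they are.

Things in the scene. Friction and masses are not known exactly. Their poses are not given: they have to be found in the camera images.
- head: tube head, loose, about 0.15 kg: solid blue plate 70 (x) x 96 (y) x 8 mm thick with 24 shallow black tube holes and an orange grip rib on its middle. Origin: centre of the underside; z up. Its two 70 mm edges, at y = +-48 mm, are lips 6 mm high with a 4 mm 45-degree bevel underneath; the clips catch these. Symmetric by a half turn about z.
- rib_top (a point): centre of the top of the orange rib on the head, 34 mm above the head's underside. The rib is 14 thick (head's x), 60 long (head's y) and stands 26 mm over the blue plate. Pinch it across its thickness from above; the fingertips may touch the plate.
- mixer: tube mixer, fixed; place and yaw vary, and it stands left or right of the head. White housing 120 (x) x 150 (y) x 55 mm high, grey panel with knob on its -x face, black platform 80 x 94 mm whose top is 66 mm above the bench. Aluminium guide cheeks along the platform's x sides, 73 mm apart inside, rise 6 mm over it, flared above to 12 mm. Origin: centre of the underside; z up.
- seat (a point): centre of the platform's top, 66 mm above the mixer's origin, same axes. The head is home when its origin is here and its y axis lies along the mixer's y (either way round). The lowered head first rests on the two clip rollers with its underside about 11 mm above this; pressing on takes roughly 10 to 18 N in all, then the force drops as the clips snap over, and rises again on the platform.
- clip_left (a joint): sprung steel clip at the mixer's +y end: hinge angle in rad, 0 = upright at rest, grows as the head spreads it outward to about 0.055 (stop at 0.12), 0 again when it has snapped over the head's lip. The 8 mm cream roller at its top, 76 mm above the bench, reaches 3 mm over the head's end.
- clip_right (a joint): the same clip at the mixer's -y end
- dish_1: clear 90 mm petri dish, 15 mm high, left of the work; origin centre of underside; bystander
- timer: white bench timer with a yellow key lying flat, 64x66x19; origin centre of underside; bystander
- beaker: small clear beaker, 45 across, 58 high, behind the work; origin centre of underside; bystander
- bottle_white: white bottle with a blue cap, 64 across, 118 high, behind the work; origin centre of underside; bystander
- marker: black and white marker pen lying at the far right, 135 long; bystander

How it is judged:
By the outcome, as a careful person would: the job done as asked, in the order asked, and still so for the second after the job is handed in, while the arm keeps its last pose, push and grip.
It also fails if it takes over 48 s, if anything falls off the work surface, if the arm or the gripper's body presses on something with over 40 N, if the wrist force passes 120 N, or if a joint passes its speed limit or range.

### The arm

A 6-joint arm with a two-finger parallel gripper is mounted at the origin on a cart in front of the work surface, level with it; the furniture and walls round the work are solid. World frame = base frame: x ahead of the robot, y to its left, z up, the work surface at z = 0. Lengths are in m, angles in rad, forces in N, time in s.
With the tool pointing down it reaches from about 0.375 to 0.9 m from the base axis. Payload 3.1 kg.
Tool frame: the origin (TCP) lies at the centre of the arm's flange, where the gripper is bolted on; the fingertips stand robot.tip_extent ahead of it and the grasp point (between the pads) lies 164 mm ahead of it (robot.tip_extent is the distance from the TCP to the fingertips, in m); z points along the fingers, y is the line along which they close (so a half turn about z gives the same grasp; the last joint's range is limited). The gripper opens to 87 mm and grips with 3 to 60 N. Pads are 19 mm wide; open, the fingers measure 117 mm over their backs; the gripper's body (75 mm by 190 mm) begins 51 mm behind the grasp point.
Start: joints at [1.161, 0.527, 1.433, -0, 1.181, -0.178], TCP at [0.144, 0.608, 0.405] pointing down, gripper open.
Joint ranges: [-3.08, 3.08], [-0.75, 2.2], [0.22, 2.44], [-1.43, 4.57], [0, 2.65], [-2.85, 2.85]. Speed limits (rad/s): [2.79, 2.79, 3.14, 3.14, 3.14, 3.14].

### API

Orientations are given as a unit quaternion [x, y, z, w].
In Python, from rig import get_obs, camera, hand_in, cut_out, robot gives the robot as it stands.
- The arm moves only by the tool step_arm, never from a script. Its argument "rows" is a list of rows, each a list of 6 numbers: the shift along the world's x, y, z in m, then the turn, a rotation vector about the world's x, y, z in degrees. A call has 1 to 12 rows; each row shifts and turns the commanded pose from where the row before left it; what a row does not reach is not made up. A row lasts 1/8 s, in which the tool goes at most 62.5 mm and 10.7 degrees, less where a joint would pass 70% of its speed; a pose out of reach is approached as far as the arm can. A call is refused whole if a number of a shift passes 0.0625 or a number of a turn 10.7, either way. A call with a gripper value outside its range is refused whole. "jaw" is the finger opening in m, from 0 to 0.087, set as the call begins (left out, the last holds). The fingers move at their own pace and stop on an object; "squeeze" is the grip in N (left out, the last holds). Time passes only in rows, so rows that do not move let the fingers close. It gives the time, the measured TCP pose, the force, the opening and the grip force at its end, in the units of the state.
- get_obs(): the state, without advancing time (a new reading comes with each control period).
- camera(name): name is "side" or "top" or "wrist"; returns a dict with "pixels" (420x560x3 uint8, blue, green, red), "depth" (420x560 float32, m along the optical axis (not along the pixel's ray), 0 where there is no reading), "fov_y" (degrees; the focal length in pixels is half the picture's height over the tangent of half this angle, whatever the lens; pixels are square), "cx", "cy" (the principal point, pixels), "extrinsics" (4x4, takes a point from camera to world coordinates); the wrist camera has in their place "mount" (4x4, takes a point from camera to tool coordinates, whose origin is the TCP and whose axes are the flange's). Camera axes: x right, y up, looking along -z (the intrinsics and any distortion apply to the point x, -y, -z); pixel columns grow to the right and rows downward; lengths in m; the calibration is good to about 2 mm. A picture is of the moment at which its call begins: read the wrist's pose just before it.
- hand_in(): hands the job in; it is judged then, once.
Trained networks look in the newest picture that a camera, given by its name, has taken for a name from the list of things; names that differ only in an ending like _2 or _b are one class to them, and where a whole thing is asked for, a point or a joint stands for the part that bears it (a point fixed in the world has none). Each returns a list of dicts, best first, with "confidence" (0 to 1); they miss things now and then, are a little off and sometimes report something else, mostly with a low value. They report only what shows in the picture. A call takes as long as a camera call.
- cut_out(label, camera): "region" (420x560 bool, what is visible of it) and "extent" ([centre column, centre row, width, height] in pixels, round what is visible of it).
The state is a dict: "time": time; "q": joint angles; "joint_velocities": joint speeds; "joint_torque": joint torques, N m; "position": TCP position; "tool_rot": TCP orientation; "ft_force": force on the tool from outside, world axes, zero at the start; "moment": the same for the moment, N m; "grip_width": finger opening in m; "grip_force": force on a finger pad.
Only numpy, scipy, OpenCV 4.12 (cv2) and the standard library are available. Lean on these libraries where they do the work, as an engineer would, in place of code of your own. Each camera call takes 0.05 s, during which the arm holds its last target. There are 200 camera calls.

## Working session

There is one attempt and no reset: what is moved stays moved. The work goes in short steps, Python scripts to look and compute and a tool call to move; the robot and the scene stay as the last step left them, time stands still between calls to the robot, and variables do not carry over. Pictures are saved under pics/ and viewed, at most 10 in all, crops included, and the job is handed in when it is done.

Besides the shell and the picture viewer there is one more tool, called after "Emit:" as name([rows], argument=value, ...), one row to a line, values as JSON. step_arm: Moves the arm, as the interface text tells. Its arguments: {"type":"object","properties":{"rows":{"type":"array"},"jaw":{"type":"number"},"squeeze":{"type":"number"}},"required":["rows"]}

```bash
mkdir -p pics; cat > h.py <<'E'
import numpy as np, cv2
from rig import get_obs, camera, hand_in, cut_out, robot
from scipy.spatial.transform import Rotation as R
def cloud(c,T):
    h,w=c["depth"].shape; f=h/2/np.tan(np.radians(c["fov_y"])/2)
    v,u=np.mgrid[:h,:w]; d=c["depth"]
    P=np.stack([(u-c["cx"])/f*d,-(v-c["cy"])/f*d,-d],-1)
    return P@T[:3,:3].T+T[:3,3]
E
python3 - <<'E'
from h import *
o=get_obs(); print(o, robot.tip_extent)
for n in ("top","side"):
    c=camera(n); cv2.imwrite(f"pics/{n}0.png",c["pixels"]); print(n,[k for k in c],c["fov_y"],c["cx"],c["cy"]); P=cloud(c,c["extrinsics"])
    for l in ("head","mixer","rib_top","timer"):
        for r in cut_out(l,n)[:2]:
            m=r["region"]&(c["depth"]>0); p=P[m]; print(n,l,r["confidence"],r["extent"],m.sum(),np.median(p,0).round(4) if len(p) else 0, np.percentile(p[:,2],[2,98]).round(3) if len(p) else 0)
E
```

```text
{'time': 0.0, 'q': array([ 1.16051873e+00,  5.28459672e-01,  1.43389540e+00,  5.10868284e-05,
        1.18140256e+00, -1.78482502e-01]), 'joint_velocities': array([ 3.51297309e-04, -8.28216143e-04, -3.90528091e-05, -1.42644873e-04,
        1.84618122e-03, -5.09617392e-04]), 'joint_torque': array([ 2.27714099e-04, -4.40041602e+01, -1.76590115e+01,  6.33006776e-02,
        5.82655671e-02, -1.61943826e-04]), 'position': array([0.14339428, 0.60797638, 0.4037774 ]), 'tool_rot': array([ 1.15647848e-01,  9.93289687e-01, -1.02907039e-03, -3.36685471e-04]), 'ft_force': array([ 0.37415616, -0.33755394, -0.58275847]), 'moment': array([ 0.00301367,  0.01263954, -0.02032462]), 'grip_force': 0.0, 'grip_width': 0.08683864995934702} 0.1822
top ['pixels', 'depth', 'fov_y', 'cx', 'cy', 'extrinsics'] 44.10032151027311 267.2784117013588 204.6877462636414
top mixer 0.84 [330.9, 217.8, 58.6, 60.8] 2872 [ 0.5532 -0.2465  0.058 ] [0.002 0.079]
top rib_top 0.77 [218.5, 237.2, 35.8, 32.6] 909 [0.5053 0.0429 0.0077] [0.001 0.036]
top timer 0.68 [312.0, 155.9, 24.8, 21.0] 581 [ 0.7237 -0.2144  0.0158] [0.001 0.022]
side ['pixels', 'depth', 'fov_y', 'cx', 'cy', 'extrinsics'] 55.50803303877316 279.2826661524694 206.21230259751698
side head 0.91 [296.2, 266.1, 34.9, 26.5] 687 [0.5077 0.0562 0.0078] [0.004 0.034]
side mixer 0.83 [289.4, 197.1, 43.4, 42.2] 1535 [ 0.5529 -0.1993  0.0536] [-0.     0.077]
side timer 0.74 [235.7, 206.4, 22.5, 14.4] 289 [ 0.7229 -0.2045  0.0158] [0.003 0.019]
```

```bash
python3 - <<'E'
import cv2,numpy as np
a=cv2.imread("pics/top0.png")
cv2.imwrite("pics/top0c.png",cv2.resize(a[130:290,170:390],None,fx=3.5,fy=3.5,interpolation=cv2.INTER_CUBIC))
E
```

```text
(no output)
```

View pics/top0c.png

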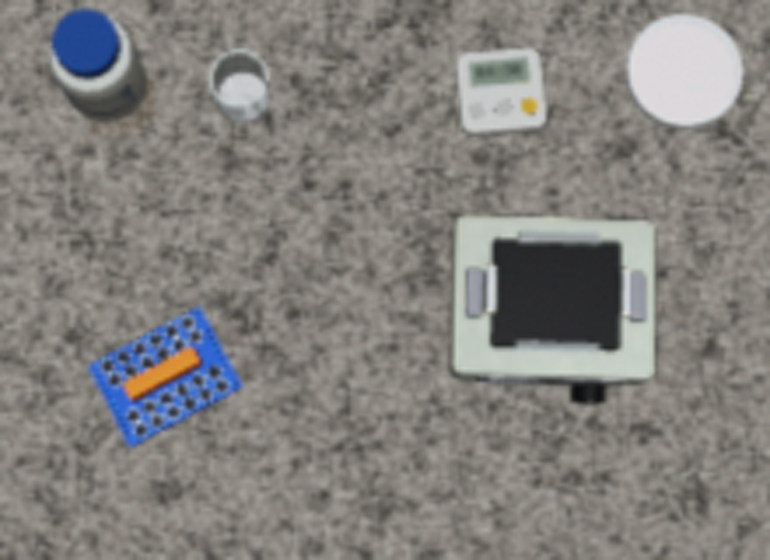

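Emit:
step_arm([
  [0.028, -0.046, 0, 0, 0, -4.3],
  [0.03, -0.046, 0, 0, 0, -4.3],
  [0.03, -0.046, 0, 0, 0, -4.3],
  [0.03, -0.046, 0, 0, 0, -4.3],
  [0.03, -0.046, 0, 0, 0, -4.3],
  [0.03, -0.046, 0, 0, 0, -4.3],
  [0.03, -0.046, 0, 0, 0, -4.3],
  [0.03, -0.046, 0, 0, 0, -4.3],
  [0.03, -0.046, 0, 0, 0, -4.3],
  [0.03, -0.046, 0, 0, 0, -4.3],
  [0.03, -0.046, 0, 0, 0, -4.3],
  [0.03, -0.046, 0, 0, 0, -4.4],
])

```text
time: 2.0
position: [0.5024, 0.0545, 0.405]
tool_rot: [0.538, 0.843, 0.0, 0.0]
ft_force: [0.2, 0.1, 0.8]
grip_width: 0.0869
grip_force: 0.0
```

```bash
python3 - <<'E'
from h import *
o=get_obs(); print(o["time"],o["position"],R.from_quat(o["tool_rot"]).as_matrix().round(4))
T=np.eye(4);T[:3,:3]=R.from_quat(o["tool_rot"]).as_matrix();T[:3,3]=o["position"]
c=camera("wrist"); print(c["mount"].round(3),c["fov_y"])
np.savez("w1.npz",P=cloud(c,T@c["mount"]),d=c["depth"],px=c["pixels"])
cv2.imwrite("pics/w1.png",c["pixels"])
for l in ("head","rib_top","mixer"):
    print(l,[(r["confidence"],r["extent"]) for r in cut_out(l,"wrist")[:2]])
E
```

```text
2.0 [0.50240826 0.05451598 0.40503747] [[-4.202e-01  9.075e-01  9.000e-04]
 [ 9.075e-01  4.202e-01  1.000e-04]
 [-2.000e-04  9.000e-04 -1.000e+00]]
[[-0.     0.957  0.289  0.079]
 [ 1.     0.    -0.     0.001]
 [-0.     0.289 -0.957  0.02 ]
 [ 0.     0.     0.     1.   ]] 63.15638744460821
head [(0.66, [278.7, 185.4, 66.2, 85.5])]
rib_top [(0.94, [277.1, 183.2, 66.3, 85.9])]
mixer [(0.91, [219.3, 351.9, 62.4, 36.4])]
```

View pics/w1.png

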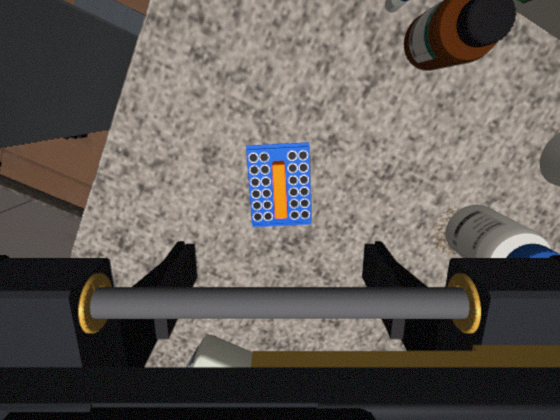

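```bash
cat >> h.py <<'E'
def wrist():
    o=get_obs(); T=np.eye(4);T[:3,:3]=R.from_quat(o["tool_rot"]).as_matrix();T[:3,3]=o["position"]
    c=camera("wrist"); return c,T@c["mount"]
def plane(c,T,uv,z):
    h=c["pixels"].shape[0]; f=h/2/np.tan(np.radians(c["fov_y"])/2)
    d=np.c_[(uv[:,0]-c["cx"])/f,-(uv[:,1]-c["cy"])/f,-np.ones(len(uv))]@T[:3,:3].T
    return (T[:3,3]+d*((z-T[2,3])/d[:,2])[:,None])[:,:2]
def rect(c,T,mask,z):
    n,l,s,_=cv2.connectedComponentsWithStats(mask.astype(np.uint8)); k=1+s[1:,4].argmax()
    v,u=np.nonzero(l==k); p=plane(c,T,np.c_[u,v].astype(float),z)
    r=cv2.minAreaRect((p*1000).astype(np.float32)); return (len(p),"mean",p.mean(0).round(4),"rect mm",np.round(r[0],1),np.round(r[1],1),"ang",round(r[2],2))
def orange(px): h=cv2.cvtColor(px,cv2.COLOR_BGR2HSV); return (h[...,0]>7)&(h[...,0]<22)&(h[...,1]>190)&(h[...,2]>120)
def blue(px): h=cv2.cvtColor(px,cv2.COLOR_BGR2HSV); return (h[...,0]>100)&(h[...,0]<125)&(h[...,1]>150)&(h[...,2]>80)
E
python3 - <<'E'
from h import *
def crop(m,r): z=np.zeros_like(m); x,y,w,h=r; a=slice(int(y-h/2-6),int(y+h/2+7)),slice(int(x-w/2-6),int(x+w/2+7)); z[a]=m[a]; return z
c,T=wrist(); P=cloud(c,T); px=c["pixels"]; ex=cut_out("rib_top","wrist")[0]["extent"]
o=crop(orange(px),ex); b=crop(blue(px)|orange(px),ex); b=cv2.morphologyEx(b.astype(np.uint8),cv2.MORPH_CLOSE,np.ones((9,9)))>0
print("rib z",np.percentile(P[o][:,2],[5,50,95]),rect(c,T,o,.034)); print("plate",rect(c,T,b,.008))
v,u=np.nonzero(P[...,2]>.026); 
m=crop((P[...,2]>.022)&(c["depth"]>0),ex); print("rib depth",np.median(P[m],0),rect(c,T,m,.034))
c=camera("top"); T=c["extrinsics"]; P=cloud(c,T); px=c["pixels"]
ex=cut_out("rib_top","top")[0]["extent"]; o=crop(orange(px),ex); b=crop(blue(px)|orange(px),ex); b=cv2.morphologyEx(b.astype(np.uint8),cv2.MORPH_CLOSE,np.ones((5,5)))>0
print("top rib",rect(c,T,o,.034)); print("top plate",rect(c,T,b,.008))
r=cut_out("mixer","top")[0]; k=crop(px.max(2)<70,r["extent"]); k[:, :]=cv2.morphologyEx(k.astype(np.uint8),cv2.MORPH_OPEN,np.ones((7,7)))>0
print("plat z",np.median(P[k][:,2]),rect(c,T,k,.066))
b=crop((P[...,2]>.045)&(P[...,2]<.062),r["extent"]); b=cv2.morphologyEx(b.astype(np.uint8),cv2.MORPH_CLOSE,np.ones((5,5)))>0
print("house",rect(c,T,b|k,.055))
E
```

```text
rib z [0.03315992 0.03452326 0.03581817] (616, 'mean', array([0.5082, 0.0445]), 'rect mm', array([508.5,  43.9]), array([12.2, 58.7]), 'ang', 27.6)
plate (4926, 'mean', array([0.5082, 0.0447]), 'rect mm', array([509. ,  43.2]), array([69. , 94.9]), 'ang', 27.81)
rib depth [0.50843068 0.04480977 0.03440594] (726, 'mean', array([0.5086, 0.0445]), 'rect mm', array([508.8,  44. ]), array([13.9, 60.9]), 'ang', 27.76)
top rib (29, 'mean', array([0.513 , 0.0296]), 'rect mm', array([513.6,  29.8]), array([11.8, 19.7]), 'ang', 26.06)
top plate (349, 'mean', array([0.5188, 0.0188]), 'rect mm', array([518.9,  20.4]), array([67.7, 42.9]), 'ang', 28.7)
plat z 0.06494356883388364 (934, 'mean', array([ 0.5583, -0.2494]), 'rect mm', array([ 558.5, -247.8]), array([89. , 70.2]), 'ang', 87.84)
house (2500, 'mean', array([ 0.5554, -0.2472]), 'rect mm', array([ 550.5, -247.2]), array([149.1, 132.7]), 'ang', 87.53)
```

Emit:
step_arm([
  [0.009, -0.05, 0, 0, 0, -4.5],
  [0.009, -0.05, 0, 0, 0, -4.5],
  [0.009, -0.05, 0, 0, 0, -4.5],
  [0.009, -0.05, 0, 0, 0, -4.5],
  [0.009, -0.05, 0, 0, 0, -4.5],
  [0.01, -0.05, 0, 0, 0, -4.5],
  [0, 0, 0, 0, 0, 0],
])

```text
time: 3.32
position: [0.5572, -0.2463, 0.4048]
tool_rot: [0.72, 0.694, -0.0, 0.001]
ft_force: [-0.6, 1.6, -0.8]
grip_width: 0.0865
grip_force: 0.0
```

```bash
cat >> h.py <<'E'
def crop(m,r): z=np.zeros_like(m); x,y,w,h=r; a=slice(max(0,int(y-h/2-6)),int(y+h/2+7)),slice(max(0,int(x-w/2-6)),int(x+w/2+7)); z[a]=m[a]; return z
E
python3 - <<'E'
from h import *
c,T=wrist(); P=cloud(c,T); px=c["pixels"]; cv2.imwrite("pics/w2.png",px)
np.savez("w2.npz",P=P,d=c["depth"],px=px,T=T,fov=c["fov_y"],c=[c["cx"],c["cy"]])
r=cut_out("mixer","wrist")[0]; print(r["confidence"],r["extent"])
k=crop((px.max(2)<70)&(P[...,2]>.055)&(P[...,2]<.075),r["extent"]); print("plat z",np.percentile(P[k][:,2],[5,50,95]),rect(c,T,k,.066))
b=crop((P[...,2]>.045)&(P[...,2]<.1),r["extent"]); print("house",rect(c,T,b,.055))
cl=crop((P[...,2]>.0725)&(P[...,2]<.09),r["extent"]).astype(np.uint8)
n,l,s,ce=cv2.connectedComponentsWithStats(cl)
for i in range(1,n):
    if s[i,4]>15: print(s[i],ce[i].round(1),P[l==i].mean(0).round(4),P[l==i].min(0).round(4),P[l==i].max(0).round(4))
E
```

```text
0.77 [276.2, 182.4, 134.7, 147.9]
plat z [0.06532723 0.06653826 0.06771313] (7096, 'mean', array([ 0.56  , -0.2481]), 'rect mm', array([ 559.7, -249.8]), array([95. , 78.2]), 'ang', 87.28)
house (17094, 'mean', array([ 0.5599, -0.2437]), 'rect mm', array([ 559.6, -248.3]), array([147.1, 118.5]), 'ang', 87.43)
[262 135  40  11 379] [281.5 139.6] [ 0.5623 -0.2001  0.08  ] [ 0.5449 -0.2058  0.0726] [ 0.5797 -0.196   0.0828]
[234 161  10  63 482] [238.  191.6] [ 0.5201 -0.2472  0.0764] [ 0.5154 -0.2785  0.0725] [ 0.5245 -0.2181  0.08  ]
[319 161  11  64 479] [324.1 192. ] [ 0.6003 -0.2506  0.0764] [ 0.5958 -0.2821  0.0725] [ 0.6048 -0.2216  0.0801]
[263 238  37  10 342] [280.6 242.4] [ 0.5579 -0.2983  0.0799] [ 0.5408 -0.3037  0.0752] [ 0.5759 -0.294   0.0827]
```

View pics/w2.png

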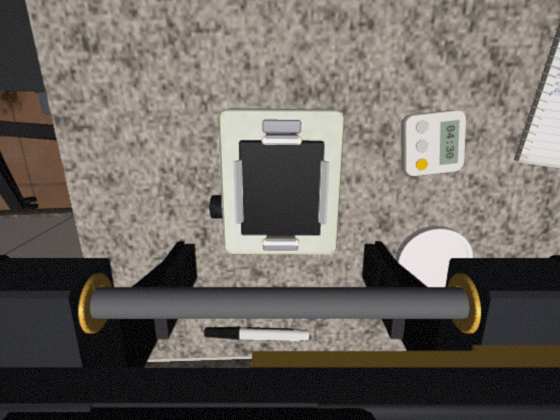

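Emit:
step_arm([
  [-0.007, 0.0415, -0.01, 0, 0, 4.3],
  [-0.007, 0.0415, -0.02, 0, 0, 4.3],
  [-0.007, 0.0415, -0.02, 0, 0, 4.3],
  [-0.007, 0.0415, -0.02, 0, 0, 4.2],
  [-0.007, 0.0415, -0.02, 0, 0, 4.2],
  [-0.007, 0.0415, -0.02, 0, 0, 4.2],
  [-0.007, 0.0415, -0.03, 0, 0, 4.3],
  [0, 0, 0, 0, 0, 0],
])

```text
time: 4.42
position: [0.5044, 0.051, 0.2633]
tool_rot: [0.513, 0.858, -0.001, -0.003]
ft_force: [-0.2, -0.9, -0.1]
grip_width: 0.087
grip_force: 0.0
```

```bash
python3 - <<'E'
from h import *
o=get_obs(); M=R.from_quat(o["tool_rot"]).as_matrix(); print(o["position"],M[:,2],np.degrees(np.arctan2(M[1,1],M[0,1])))
c,T=wrist(); P=cloud(c,T); px=c["pixels"]; ex=cut_out("rib_top","wrist")[0]["extent"]
o=crop(orange(px),ex); b=crop(blue(px)|orange(px),ex); b=cv2.morphologyEx(b.astype(np.uint8),cv2.MORPH_CLOSE,np.ones((15,15)))>0
print("rib z",np.percentile(P[o][:,2],[5,50,95]),rect(c,T,o,.034)); print("plate",rect(c,T,b,.008))
m=crop((P[...,2]>.024)&(P[...,2]<.045),ex); print("rib depth",np.median(P[m],0),rect(c,T,m,.034))
E
```

```text
[0.50441456 0.05099628 0.26327453] [-0.00727811  0.00127338 -0.9999727 ] 28.23099003020804Traceback (most recent call last):
  File "<stdin>", line 3, in <module>
IndexError: list index out of range
```

```bash
python3 - <<'E'
from h import *
o=get_obs(); M=R.from_quat(o["tool_rot"]).as_matrix(); print(o["position"],M[:,2],np.degrees(np.arctan2(M[1,1],M[0,1])),o["joint_velocities"])
c,T=wrist();px=c["pixels"]
for n in ("head","rib_top"): print([(r["confidence"],r["extent"]) for r in cut_out(n,"wrist")])
P=cloud(c,T); o=orange(px)&(P[...,2]>.025)&(P[...,2]<.045); print(rect(c,T,o,.034))
m=(P[...,2]>.024)&(P[...,2]<.045)&(np.hypot(P[...,0]-.5085,P[...,1]-.044)<.04); print("rib depth",np.median(P[m],0),rect(c,T,m,.034))
E
```

```text
[0.50701007 0.04822675 0.26506503] [-1.49957145e-04 -1.27451809e-04 -9.99999981e-01] 27.992966108919994 [-0.03753082 -0.01263648 -0.03027786 -0.00287815 -0.00313052  0.00087062]
[(0.59, [280.6, 217.5, 102.4, 122.7])]
[(0.67, [279.2, 214.9, 99.8, 124.7])]
(1612, 'mean', array([0.5081, 0.0446]), 'rect mm', array([508.7,  43.7]), array([12.5, 59.1]), 'ang', 27.43)
rib depth [0.50776133 0.04626618 0.03437036] (1801, 'mean', array([0.508 , 0.0453]), 'rect mm', array([508.5,  44.3]), array([13.8, 61.8]), 'ang', 28.39)
```

Emit:
step_arm([
  [0.0005, -0.002, -0.018, 0, 0, 0],
  [0, 0, -0.02, 0, 0, 0],
  [0, 0, -0.02, 0, 0, 0],
  [0, 0, -0.012, 0, 0, 0],
  [0, 0, -0.003, 0, 0, 0],
  [0, 0, 0, 0, 0, 0],
  [0, 0, 0, 0, 0, 0],
])

```text
time: 5.55
position: [0.5083, 0.0447, 0.1924]
tool_rot: [0.516, 0.856, 0.0, 0.001]
ft_force: [-1.0, -0.7, -0.1]
grip_width: 0.0873
grip_force: 0.0
```

Emit:
step_arm([
  [0, 0, 0, 0, 0, 0],
  [0, 0, 0, 0, 0, 0],
  [0, 0, 0, 0, 0, 0],
  [0, 0, 0, 0, 0, 0],
  [0, 0, 0, 0, 0, 0],
  [0, 0, 0, 0, 0, 0],
], jaw=0.005, squeeze=50)

```text
time: 6.3
position: [0.508, 0.0448, 0.1917]
tool_rot: [0.516, 0.856, -0.0, -0.0]
ft_force: [-0.4, 0.1, -0.5]
grip_width: 0.035
grip_force: 0.0
```

Emit:
step_arm([
  [0, 0, 0, 0, 0, 0],
  [0, 0, 0, 0, 0, 0],
  [0, 0, 0, 0, 0, 0],
  [0, 0, 0, 0, 0, 0],
  [0, 0, 0, 0, 0, 0],
])

```text
time: 6.92
position: [0.508, 0.0448, 0.1917]
tool_rot: [0.516, 0.856, -0.0, -0.0]
ft_force: [0.8, 1.2, -0.1]
grip_width: 0.0136
grip_force: 50.0
```

Emit:
step_arm([
  [0, 0, 0.02, 0, 0, 0],
  [0, 0, 0.03, 0, 0, 0],
  [0, 0, 0.04, 0, 0, 0],
  [0, 0, 0.03, 0, 0, 0],
  [0, 0, 0, 0, 0, 0],
  [0, 0, 0, 0, 0, 0],
  [0, 0, 0, 0, 0, 0],
])

```text
time: 7.8
position: [0.5075, 0.0448, 0.3102]
tool_rot: [0.516, 0.856, -0.001, -0.002]
ft_force: [-0.1, 0.7, -1.0]
grip_width: 0.0134
grip_force: 50.0
```

```bash
python3 - <<'E'
from h import *
o=get_obs(); M=R.from_quat(o["tool_rot"]).as_matrix(); p=o["position"]; yaw=np.degrees(np.arctan2(M[1,1],M[0,1])); print(p,M[:,2],yaw,o["grip_width"],o["grip_force"],o["ft_force"])
c,T=wrist();px=c["pixels"]; cv2.imwrite("pics/w3.png",px); P=cloud(c,T)
for n in ("head","rib_top"): print([(r["confidence"],r["extent"]) for r in cut_out(n,"wrist")])
Mt=np.linalg.inv(c["mount"]); 
X=(P-p)@M  # tool coords
near=(abs(X[...,0])<.06)&(abs(X[...,1])<.06)&(X[...,2]>.15)&(X[...,2]<.21)
b=near&blue(px); o=near&orange(px)
z=p[2]-np.median(X[b][:,2]); print("plate top z world",z,"rib z tool",np.percentile(X[o][:,2],[5,50]))
bb=cv2.morphologyEx((b|o).astype(np.uint8),cv2.MORPH_CLOSE,np.ones((25,25)))>0
print("plate",rect(c,T,bb,z))
print("plane tilt", np.linalg.lstsq(np.c_[X[b][:,:2],np.ones(b.sum())],X[b][:,2],rcond=None)[0])
E
```

```text
[0.50748897 0.04481133 0.31024628] [-3.32110868e-03  4.32557497e-04 -9.99994392e-01] 27.816245583489437 0.013381522569966046 49.999861512333155 [-0.07323053  0.73296407 -1.04097598]
[(0.65, [281.4, 258.1, 146.1, 170.3])]
[(0.79, [277.7, 254.8, 144.4, 172.2])]
plate top z world 0.12676349897210035 rib z tool [0.15641203 0.15745089]
plate (13105, 'mean', array([0.4975, 0.0637]), 'rect mm', array([500.4,  58.1]), array([69.2, 62.5]), 'ang', 27.83)
plane tilt [ 0.03649827 -0.00146658  0.18255542]
```

View pics/w3.png

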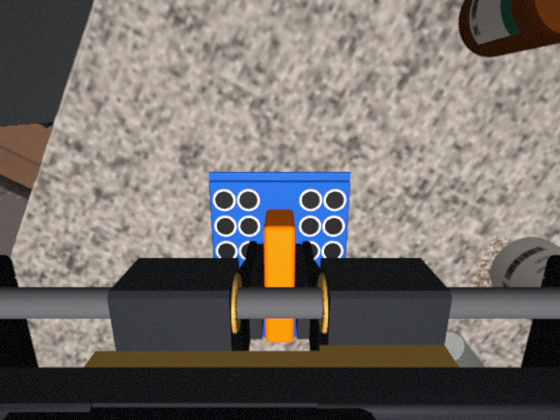

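```bash
python3 - <<'E'
from h import *
o=get_obs(); M=R.from_quat(o["tool_rot"]).as_matrix(); p=o["position"]
print(p,M[:,2],np.degrees(np.arctan2(M[1,1],M[0,1])))
c,T=wrist();px=c["pixels"];P=cloud(c,T);X=(P-p)@M
b=(abs(X[...,0])<.07)&(abs(X[...,1])<.06)&(X[...,2]>.15)&(X[...,2]<.21)&blue(px)
m=b&(X[...,0]<.043); print("tilt",np.linalg.lstsq(np.c_[X[m][:,:2],np.ones(m.sum())],X[m][:,2],rcond=None)[0])
q=lambda a:np.percentile(a,[.5,99.5]).round(4)
s=X[b]
for lo in (.015,.025,.035,.044): 
    t=s[(s[:,0]>lo)&(s[:,0]<lo+.01)]; print(lo,q(t[:,1]),q(t[:,1]).mean(),np.median(t[:,2]))
print("far edge x",np.percentile(s[:,0],[99,99.8,100]))
r=X[orange(px)&(X[...,2]>.14)&(X[...,2]<.162)]; print("rib y",q(r[:,1]),q(r[:,1]).mean(),q(r[:,0]),np.median(r[:,2]))
E
```

```text
[0.50781095 0.04476694 0.31066539] [-2.27827978e-03  3.06258087e-04 -9.99997358e-01] 27.814005324537046
tilt [ 0.0195856  -0.00170003  0.18283224]
0.015 [-0.0339  0.035 ] 0.0005500000000000019 0.183227576904922
0.025 [-0.034   0.0349] 0.000449999999999999 0.1832355533588484
0.035 [-0.0338  0.0348] 0.0005000000000000004 0.1839188181365269
0.044 [-0.0338  0.0348] 0.0005000000000000004 0.1854722825524713
far edge x [0.04553305 0.04567954 0.04582186]
rib y [-0.0063  0.0073] 0.0005 [-0.0308  0.0277] 0.15735603732091422
```

Emit:
step_arm([
  [0.0073, -0.03, 0, 0, 0, -4.0],
  [0.0073, -0.045, 0, 0, 0, -4.4],
  [0.0073, -0.045, 0, 0, 0, -4.4],
  [0.0073, -0.045, 0, 0, 0, -4.4],
  [0.0073, -0.045, 0, 0, 0, -4.4],
  [0.0073, -0.045, 0, 0, 0, -4.4],
  [0.0075, -0.037, 0, 0, 0, -4.3],
  [0, 0, 0, 0, 0, 0],
  [0, 0, 0, 0, 0, 0],
  [0, 0, 0, 0, 0, 0],
  [0, 0, 0, 0, 0, 0],
])

```text
time: 9.38
position: [0.5593, -0.2461, 0.3117]
tool_rot: [0.722, 0.692, -0.0, -0.0]
ft_force: [0.1, -0.9, -2.3]
grip_width: 0.0133
grip_force: 50.0
```

```bash
cat > chk.py <<'E'
from h import *
o=get_obs(); M=R.from_quat(o["tool_rot"]).as_matrix(); p=o["position"]
print(p,M[:,2],np.degrees(np.arctan2(M[1,1],M[0,1])),o["ft_force"],o["moment"],o["grip_width"],o["grip_force"])
E
python3 - <<'E'
from chk import *
c,T=wrist();px=c["pixels"];P=cloud(c,T); cv2.imwrite("pics/w4.png",px)
cl=((P[...,2]>.0725)&(P[...,2]<.09)&(np.hypot(P[...,0]-.56,P[...,1]+.249)<.075)).astype(np.uint8)
n,l,s,ce=cv2.connectedComponentsWithStats(cl)
for i in range(1,n):
    if s[i,4]>30: print(s[i],P[l==i].mean(0).round(4))
X=(P-p)@M; b=(abs(X[...,0])<.07)&(abs(X[...,1])<.06)&(X[...,2]>.15)&(X[...,2]<.195)&blue(px); s=P[b]
print("far edge",np.percentile(X[b][:,0],99.8),np.percentile(X[b][:,1],[.5,99.5]))
E
```

```text
[ 0.5592727  -0.24607876  0.31174177] [-5.07420932e-04  4.30748834e-04 -9.99999778e-01] -2.395511731115335 [ 0.10314404 -0.89413887 -2.26840609] [-0.03009273  0.02069641  0.01515825] 0.013272364371846292 49.999829242005944
[252 150  57  15 777] [ 0.5621 -0.2001  0.0799]
far edge 0.046043056899869234 [-0.03360989  0.03494995]
```

View pics/w4.png

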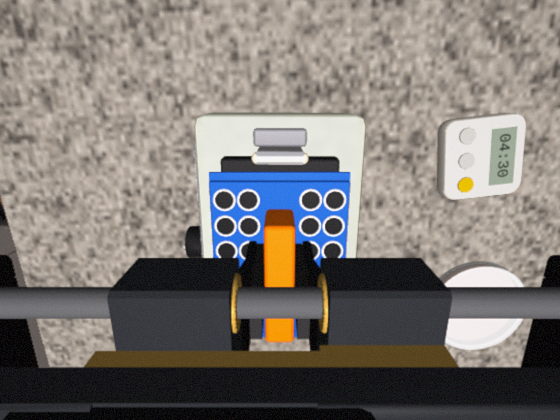

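Emit:
step_arm([
  [0.0005, -0.0013, -0.008, 0, 0, -0.1],
  [0, 0, -0.012, 0, 0, 0],
  [0, 0, -0.01, 0, 0, 0],
  [0, 0, -0.006, 0, 0, 0],
  [0, 0, 0, 0, 0, 0],
  [0, 0, 0, 0, 0, 0],
  [0, 0, 0, 0, 0, 0],
])

```text
time: 10.3
position: [0.56, -0.2486, 0.2762]
tool_rot: [0.723, 0.691, 0.0, 0.0]
ft_force: [0.6, -0.2, -1.1]
grip_width: 0.0135
grip_force: 50.0
```

```bash
python3 chk.py
```

```text
[ 0.55998654 -0.24861853  0.27618131] [ 7.55375984e-04 -5.00856745e-04 -9.99999589e-01] -2.5796620045454848 [ 0.55006697 -0.22677502 -1.05470516] [-0.05060487  0.07360054 -0.01714408] 0.0135447249894596 49.99979889951646
```

Emit:
step_arm([
  [0, 0, -0.002, 0, 0, 0],
  [0, 0, -0.002, 0, 0, 0],
  [0, 0, -0.001, 0, 0, 0],
  [0, 0, 0, 0, 0, 0],
  [0, 0, 0, 0, 0, 0],
])

```text
time: 10.92
position: [0.5599, -0.2485, 0.2707]
tool_rot: [0.723, 0.691, 0.0, 0.0]
ft_force: [-0.4, -0.1, -0.9]
grip_width: 0.0136
grip_force: 50.0
```

```bash
python3 chk.py
```

```text
[ 0.55986274 -0.24854435  0.27073792] [ 3.03040762e-05 -1.32730076e-05 -9.99999999e-01] -2.5822271187320314 [-0.43929534 -0.05737131 -0.8653998 ] [-0.14675541  0.08296378 -0.02685598] 0.013566019736374163 49.99982611276209
```

Emit:
step_arm([
  [0, 0.001, 0, 0, 0, 0.1],
  [0, 0, 0, 0, 0, 0],
  [0, 0, -0.001, 0, 0, 0],
  [0, 0, 0, 0, 0, 0],
  [0, 0, 0, 0, 0, 0],
])

```text
time: 11.55
position: [0.5598, -0.2475, 0.2697]
tool_rot: [0.722, 0.692, -0.0, -0.0]
ft_force: [-0.1, 0.9, -1.6]
grip_width: 0.0136
grip_force: 50.0
```

Emit:
step_arm([
  [0, 0, -0.001, 0, 0, 0],
  [0, 0, 0, 0, 0, 0],
  [0, 0, 0, 0, 0, 0],
])

```text
time: 11.92
position: [0.5599, -0.2477, 0.2689]
tool_rot: [0.722, 0.692, -0.0, 0.0]
ft_force: [-0.3, -0.2, -1.0]
grip_width: 0.0138
grip_force: 50.0
```

Emit:
step_arm([
  [0, 0, -0.001, 0, 0, 0],
  [0, 0, 0, 0, 0, 0],
  [0, 0, 0, 0, 0, 0],
])

```text
time: 12.3
position: [0.56, -0.2477, 0.2686]
tool_rot: [0.722, 0.692, 0.0, 0.001]
ft_force: [-1.0, -0.5, 5.2]
grip_width: 0.0136
grip_force: 50.0
```

```bash
python3 chk.py
```

```text
[ 0.55998194 -0.24767696  0.2686212 ] [ 8.33631647e-04 -7.77150185e-04 -9.99999351e-01] -2.4790695066300765 [-0.97304758 -0.52384189  5.24011951] [-0.09047173  0.35550364 -0.04237524] 0.013571684800696883 50.00070411711931
```

Emit:
step_arm([
  [0, 0, 0, 0, 0, 0],
  [0, 0, 0, 0, 0, 0],
  [0, 0, -0.001, 0, 0, 0],
  [0, 0, 0, 0, 0, 0],
  [0, 0, 0, 0, 0, 0],
])

```text
time: 12.92
position: [0.5602, -0.2477, 0.2682]
tool_rot: [0.722, 0.692, 0.0, 0.001]
ft_force: [-1.8, 0.6, 6.8]
grip_width: 0.0136
grip_force: 50.0
```

Emit:
step_arm([
  [0, 0, -0.001, 0, 0, 0],
  [0, 0, 0, 0, 0, 0],
  [0, 0, 0, 0, 0, 0],
])

```text
time: 13.3
position: [0.5604, -0.2478, 0.2677]
tool_rot: [0.722, 0.692, 0.0, 0.002]
ft_force: [-1.0, -0.2, 10.4]
grip_width: 0.0138
grip_force: 50.0
```

Emit:
step_arm([
  [0, 0, -0.001, 0, 0, 0],
  [0, 0, 0, 0, 0, 0],
  [0, 0, 0, 0, 0, 0],
])

```text
time: 13.68
position: [0.5606, -0.2479, 0.2669]
tool_rot: [0.722, 0.692, 0.001, 0.002]
ft_force: [-0.7, 0.8, 11.4]
grip_width: 0.0137
grip_force: 50.0
```

```bash
python3 chk.py
```

```text
[ 0.56064816 -0.24787766  0.26688658] [ 0.00357128 -0.00224471 -0.9999911 ] -2.4766311767291778 [-0.68982391  0.76178483 11.437971  ] [-0.10472748  0.21484719  0.04283493] 0.013696692811993386 50.0012453366071
```

Emit:
step_arm([
  [0, 0, -0.001, 0, 0, 0],
  [0, 0, -0.001, 0, 0, 0],
  [0, 0, 0, 0, 0, 0],
  [0, 0, 0, 0, 0, 0],
])

```text
time: 14.18
position: [0.5601, -0.2476, 0.2626]
tool_rot: [0.722, 0.692, 0.0, 0.0]
ft_force: [0.1, -0.4, -0.6]
grip_width: 0.0135
grip_force: 50.0
```

Emit:
step_arm([
  [0, 0, -0.001, 0, 0, 0],
  [0, 0, -0.001, 0, 0, 0],
  [0, 0, 0, 0, 0, 0],
  [0, 0, 0, 0, 0, 0],
])

```text
time: 14.68
position: [0.559, -0.2472, 0.2589]
tool_rot: [0.722, 0.692, -0.001, -0.002]
ft_force: [0.5, -1.6, -14.1]
grip_width: 0.0137
grip_force: 50.0
```

Emit:
step_arm([
  [0, 0, -0.001, 0, 0, 0],
  [0, 0, -0.001, 0, 0, 0],
  [0, 0, 0, 0, 0, 0],
  [0, 0, 0, 0, 0, 0],
])

```text
time: 15.18
position: [0.5595, -0.2472, 0.2586]
tool_rot: [0.722, 0.692, -0.0, -0.001]
ft_force: [-1.7, -0.1, -10.0]
grip_width: 0.0138
grip_force: 50.0
```

```bash
python3 chk.py
```

```text
[ 0.55950795 -0.2472255   0.25859773] [-1.23577202e-03  7.44622750e-04 -9.99998959e-01] -2.46875914456654 [-1.67779751 -0.07789071 -9.99128556] [-0.39745449  0.38884429  0.0412847 ] 0.013845837876116394 50.001844614744186
```

Emit:
step_arm([
  [0, 0, -0.001, 0, 0, 0],
  [0, 0, -0.001, 0, 0, 0],
  [0, 0, -0.001, 0, 0, 0],
  [0, 0, 0, 0, 0, 0],
  [0, 0, 0, 0, 0, 0],
])

```text
time: 15.8
position: [0.5604, -0.2477, 0.2577]
tool_rot: [0.722, 0.692, 0.0, 0.001]
ft_force: [-2.2, 0.6, 5.3]
grip_width: 0.014
grip_force: 50.0
```

Emit:
step_arm([
  [0, 0, -0.001, 0, 0, 0],
  [0, 0, -0.001, 0, 0, 0],
  [0, 0, 0, 0, 0, 0],
  [0, 0, 0, 0, 0, 0],
])

```text
time: 16.3
position: [0.5603, -0.2476, 0.2577]
tool_rot: [0.722, 0.692, 0.0, 0.001]
ft_force: [-4.5, 2.4, 16.4]
grip_width: 0.0133
grip_force: 50.0
```

```bash
python3 chk.py
```

```text
[ 0.5603029  -0.24760714  0.25770201] [ 0.00267949 -0.00157812 -0.99999516] -2.481501801369834 [-4.49253831  2.42453786 16.40721643] [ 0.45923485  1.03381145 -0.04434944] 0.013312214440534173 50.01576407812536
```

Right at the expected home height, rising force. Press a bit more and look.

Emit:
step_arm([
  [0, 0, -0.001, 0, 0, 0],
  [0, 0, -0.001, 0, 0, 0],
  [0, 0, -0.0005, 0, 0, 0],
  [0, 0, 0, 0, 0, 0],
  [0, 0, 0, 0, 0, 0],
  [0, 0, 0, 0, 0, 0],
])

```text
time: 17.05
position: [0.5602, -0.2475, 0.2576]
tool_rot: [0.722, 0.692, 0.0, 0.002]
ft_force: [-8.6, 4.7, 29.4]
grip_width: 0.0136
grip_force: 50.0
```

```bash
python3 - <<'E'
from chk import *
c,T=wrist();px=c["pixels"];P=cloud(c,T)
s=camera("side");e=cut_out("mixer","side"); print([(r["confidence"],r["extent"]) for r in e][:2])
x,y=e[0]["extent"][:2]; x=int(x);y=int(y)
a=cv2.resize(px[90:300,140:420],(560,420)); b=cv2.resize(s["pixels"][max(0,y-35):y+35,x-40:x+40],(480,420),interpolation=cv2.INTER_CUBIC)
cv2.imwrite("pics/w5.png",cv2.resize(np.hstack([a,b]),(800,323)))
p=P[((P[...,2]>.0725)&(P[...,2]<.095)&(P[...,1]>-.208)&(P[...,1]<-.19)&(abs(P[...,0]-.56)<.03)&~blue(px))]; print("clip",p.mean(0))
bl=P[blue(px)&(abs(P[...,0]-.56)<.045)&(P[...,1]>-.24)&(P[...,1]<-.208)&(P[...,2]<.1)]; print("plate z",np.median(bl,0))
E
```

```text
[ 0.5602421  -0.24754659  0.25764516] [ 0.00310746 -0.00207824 -0.99999301] -2.4731796400870523 [-8.57355657  4.66160808 29.38265957] [ 0.82627376  1.6677094  -0.02243829] 0.013585314372196244 50.02137447707355
[(0.63, [289.9, 198.9, 45.4, 39.4])]
clip [ 0.56216619 -0.19995112  0.07984105]
plate z [ 0.56448235 -0.22045592  0.07444515]
```

View pics/w5.png

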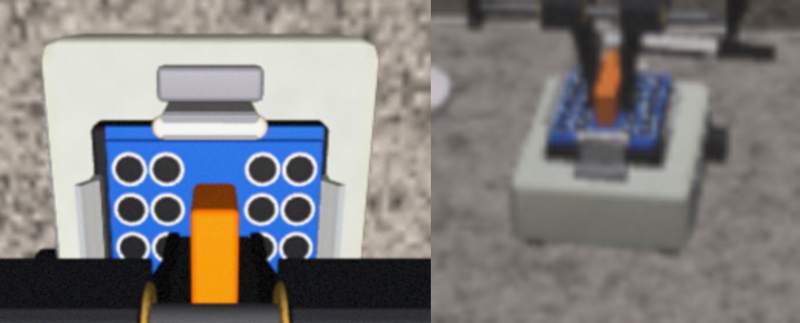

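```bash
python3 - <<'E'
from chk import *
c,T=wrist();px=c["pixels"];P=cloud(c,T)
b=P[blue(px)&(abs(P[...,0]-.56)<.036)&(P[...,1]>-.30)&(P[...,1]<-.206)&(P[...,2]<.1)&(P[...,2]>.06)]
for lo in np.arange(-.3,-.2,.012):
    t=b[(b[:,1]>lo)&(b[:,1]<lo+.012)]; print(lo.round(3),len(t),np.median(t[:,2]) if len(t) else 0)
c=camera("top");P=cloud(c,c["extrinsics"])
for lo in ((-.29,-.21),(-.306,-.292),(-.206,-.192)):
    m=(abs(P[...,0]-.558)<.04)&(P[...,1]>lo[0])&(P[...,1]<lo[1])&(P[...,2]<.1)&(P[...,2]>.06)
    print(lo,m.sum(),P[m].mean(0) if m.any() else 0)
cv2.imwrite("pics/top1.png",cv2.resize(c["pixels"][175:260,280:390],None,fx=5,fy=5,interpolation=cv2.INTER_CUBIC))
E
```

```text
[ 0.5602437  -0.24751999  0.25765039] [ 0.00312837 -0.00206847 -0.99999297] -2.472869683854697 [-7.93046429  4.35137377 29.69520963] [ 0.7384659   1.70148184 -0.04831788] 0.01321291987115515 50.021494813263416
-0.3 35 0.0739309402018043
-0.288 6 0.07473231996752913
-0.276 0 0
-0.264 2 0.0742198462582057
-0.252 168 0.07443341754143588
-0.24 859 0.07449511451998483
-0.228 1265 0.07452288531122084
-0.216 1739 0.07437679840492967
-0.204 0 0
(-0.29, -0.21) 0 0
(-0.306, -0.292) 0 0
(-0.206, -0.192) 0 0
```

View pics/top1.png

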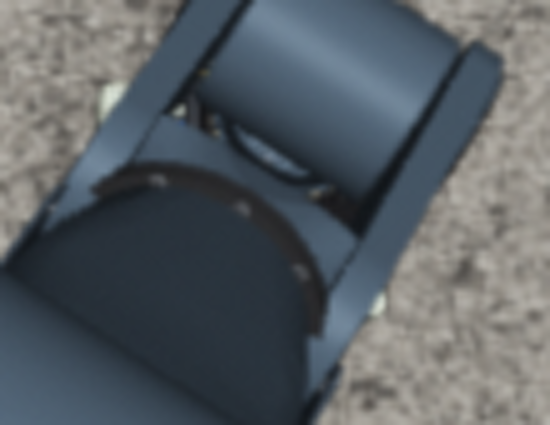

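The top view is blocked by the arm. The wrist depth shows the plate level at z = 0.0744 m from end to end, which is home, and the arm is pressing at 29 N.

```bash
python3 -c "
from rig import hand_in; print(hand_in())"
```

```text
the job is handed in; nothing more can be done
None
```

The head is seated on the mixer platform and handed in at about 17 s, with the gripper still holding it and pressing down at about 29 N; the plate measures level at home height and the left clip shows over its lip, but the right clip was hidden from view, so its snap is inferred from that level plate and the force drop.

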